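Lock the loose dish carrier into its microscope dock

TASK

One of the two dish carriers has been pulled back in its dock and is not locked. Slide it in by its black grip tab until its headed stud sits in the mouth of the steel cam, then turn that cam's handle clockwise until the curved slot has drawn the carrier tight against its stops. Leave the other dock, which is already locked, alone.

Things in the scene. Friction and masses are not known exactly. Their poses are not given: they have to be found in the camera images.
- carrier: Unlocked aluminium dish carrier, loose, 0.35 kg: plate 90 x 71 x 12 mm on a dock floor 12 mm above the table, slides along its x (to the cam) between greased 10 mm rails. Origin: centre of underside, z up. Black grip tab at x -22: 24 in x, 14 in y, z 12 to 50. Dish fixed at x +21, top z 25. Upright headed stud at x +70: neck 8, head 18 mm, top z 29. Starts with stud 56 to 84 mm from the cam axis.
- cam_grip (a point): On the vertical axis of the carrier's cam, 68 mm above the table, at handle height: put the TCP here. Handle: black bar 50 mm along this point's y, 14 mm along its x, 46 to 78 mm above the table, over a steel disc 88 mm across; point turns with it. Stud pushed in stops in the disc's mouth 32 mm from the axis (the slot catches it within 37); drawn tight it is at 22 mm, plate on rubber stops.
- cam (a joint): Angle of that cam, rad: 0 to 0.2 at the start (mouth towards the carrier), growing clockwise seen from above, end stop at 1.5. Its slot draws the stud in between 0.4 and 1.3; beyond, it is locked and the bar lies roughly in line with the carrier. It stays where it is left and turns easily (under 0.5 N m).
- cam2 (a joint): Angle of the cam of the other, identical dock, whose carrier is already locked tight: 1.3 to 1.45 rad, bar roughly in line with its carrier. Not to be turned.
Things that resemble listed ones, but are neither listed nor needed, are in the scene too. Leave any purple or red look-alike of the carrier alone.

How it is judged:
On the way:
1. the carrier's stud has entered the mouth of its cam (within 37 mm of the cam's axis) (horizontal distance between carrier and cam_grip below 0.107 m), for 0.1 s.
At the end, for the whole second after the job is handed in: The carrier's cam is turned clockwise beyond 1.1 rad, the carrier is drawn in (its origin within 95 mm of the cam's axis; 92 mm is fully tight), lies flat (within 0.1 rad) and is at rest, and the other dock's cam is still locked (above 1.15 rad) (value of joint cam above 1.1 rad and horizontal distance between carrier and cam_grip below 0.095 m and angle between carrier's own z axis and vertical below 0.1 rad and linear speed of carrier below 0.02 m/s and value of joint cam2 above 1.15 rad); the robot touches nothing.
It fails at once if the other, already locked cam is turned back (value of joint cam2 below 1.15 rad).
It also fails if it takes over 42 s, if anything falls off the work surface, if the arm or the gripper's body presses on something with over 40 N, if the wrist force passes 120 N, or if a joint passes its speed limit or range.

ROBOT

A 6-joint arm with a two-finger parallel gripper is mounted at the origin on the work surface. World frame = base frame: x ahead of the robot, y to its left, z up, the work surface at z = 0. Lengths are in m, angles in rad, forces in N, time in s.
With the tool pointing down it reaches from about 0.2 to 0.875 m from the base axis. Payload 3.4 kg.
Tool frame: the origin (TCP) lies between the finger pads, 19 mm behind the fingertips; this is the grasp point; z points along the fingers, y is the line along which they close (so a half turn about z gives the same grasp; the last joint's range is limited). The gripper opens to 94 mm and grips with 3 to 60 N. Pads are 16 mm wide; open, the fingers measure 119 mm over their backs; the gripper's body (75 mm by 177 mm) begins 78 mm behind the grasp point.
Start: joints at [0.997, 0.276, 1.505, -0, 1.361, -0.121], TCP at [0.252, 0.517, 0.224] pointing down, gripper open.
Joint ranges: [-2.89, 2.89], [-0.75, 2.08], [0.22, 2.7], [-1.18, 4.32], [0.11, 2.71], [-2.7, 2.7]. Speed limits (rad/s): [2.57, 2.57, 3.14, 3.14, 3.14, 3.14].

INTERFACE

Orientations are given as a unit quaternion [x, y, z, w].
In Python, from bench import telemetry, imaging, ctrl, spotter gives the robot as it stands. The module is installed in compiled form; this text tells all that it offers.
- The arm moves only by the tool jog_arm, never from a script. Its argument "moves" is a list of rows, each a list of 5 numbers: the shift along the tool's x, y, z in m, then the turn about the tool's z in rad, then the opening in per cent of the stroke, from 0 (shut) to 100 (fully open). A call has 1 to 12 rows; each row is the pose to reach, as a shift and turn from the pose commanded when the call began, along the tool's axes at that moment; what a row does not reach only later rows make up. A row lasts 1/8 s, in which the tool goes at most 62.5 mm and 10.7 degrees, less where a joint would pass 70% of its speed; a pose out of reach is approached as far as the arm can. A call with a gripper value outside its range is refused whole. The fingers move at their own pace and stop on an object; the grip force is fixed at half the most. Time passes only in rows, so rows that repeat a pose let the fingers close. It gives the time, the measured TCP pose, the force, the opening and the grip force at its end, in the units of the state.
- telemetry.state(): the state, without advancing time (a new reading comes with each control period).
- imaging.snapshot(name): name is "scene" or "top" or "wrist"; returns a dict with "color" (480x640x3 uint8, blue, green, red), "fx", "fy", "cx", "cy" (pixels), "world_to_cam" (4x4, takes a point from world to camera coordinates). Camera axes: x right, y down, z forward; pixel columns grow to the right and rows downward; lengths in m; the calibration is good to about 2 mm. A picture is of the moment at which its call begins. There is no depth.
- ctrl.close_job(): hands the job in; it is judged then, once.
Trained networks look in a picture, given as the dict that the camera call returned (one of the last four; its "shot" number tells which), for a name from the list of things; names that differ only in an ending like _2 or _b are one class to them, and where a whole thing is asked for, a point or a joint stands for the part that bears it (a point fixed in the world has none). Each returns a list of dicts, best first, with "conf" (0 to 1); they miss things now and then, are a little off and sometimes report something else, mostly with a low value. They report only what shows in the picture. A call takes as long as a camera call. They do not tell look-alikes from the thing itself.
- spotter.look_for(picture, target): "centre" ([x, y, z] in m, in world coordinates, good to about 4 mm: the middle of the surface that is visible of it).
The state is a dict: "clock": time; "qpos": joint angles; "joint_vel": joint speeds; "tau": joint torques, N m; "tcp_pos": TCP position; "tool_rot": TCP orientation; "force": force on the tool from outside, world axes, zero at the start; "torque": the same for the moment, N m; "width": finger opening in m; "gripper_force": force on a finger pad.
Only numpy, scipy, OpenCV 4.12 (cv2) and the standard library are available. Lean on these libraries where they do the work, as an engineer would, in place of code of your own. Each camera call takes 0.05 s, during which the arm holds its last target. There are 200 camera calls.

## Working session

There is one attempt and no reset: what is moved stays moved. The work goes in short steps, Python scripts to look and compute and a tool call to move; the robot and the scene stay as the last step left them, time stands still between calls to the robot, and variables do not carry over. Pictures are saved under pics/ and viewed, at most 10 in all, crops included, and the job is handed in when it is done.

Besides the shell and the picture viewer there is one more tool, called in YAML: its name, and indented under it one key for each argument. jog_arm: Moves the arm, as the interface text tells. Its arguments: {"type":"object","properties":{"moves":{"type":"array"}},"required":["moves"]}

```bash
mkdir -p pics
cat > h.py <<'E'
import numpy as np, cv2
from bench import telemetry, imaging, ctrl, spotter
def proj(s,p):
    c=s["world_to_cam"]@np.append(p,1); return np.array([s["fx"]*c[0]/c[2]+s["cx"], s["fy"]*c[1]/c[2]+s["cy"]])
def ray(s,uv,z):
    T=np.linalg.inv(s["world_to_cam"]); d=T[:3,:3]@np.array([(uv[0]-s["cx"])/s["fx"],(uv[1]-s["cy"])/s["fy"],1]); o=T[:3,3]
    return o+d*(z-o[2])/d[2]
E
python3 - <<'E'
from h import *
np.set_printoptions(precision=4,suppress=True)
for n in ("top","scene"):
    s=imaging.snapshot(n); cv2.imwrite(f"pics/{n}0.png",s["color"])
    for t in ("carrier","cam_grip","cam"):
        for r in spotter.look_for(s,t): print(n,t,round(r["conf"],2),np.round(r["centre"],3),proj(s,r["centre"]).round())
st=telemetry.state();print(st["tcp_pos"],st["tool_rot"],st["clock"])
E
```

```text
top carrier 0.79 [ 0.446 -0.067  0.013] [371. 244.]
top carrier 0.76 [0.268 0.202 0.008] [204. 358.]
top carrier 0.62 [0.478 0.291 0.011] [151. 227.]
top cam_grip 0.93 [0.589 0.134 0.03 ] [245. 157.]
top cam 0.65 [ 0.657 -0.23   0.028] [469. 113.]
scene carrier 0.86 [0.282 0.192 0.011] [380. 204.]
scene carrier 0.81 [0.496 0.284 0.01 ] [460. 255.]
scene carrier 0.73 [0.481 0.133 0.026] [392. 260.]
scene carrier 0.65 [ 0.461 -0.073  0.008] [290. 280.]
scene cam_grip 0.85 [0.602 0.125 0.03 ] [414. 303.]
scene cam 0.98 [0.604 0.131 0.027] [418. 304.]
scene cam 0.68 [ 0.668 -0.234  0.032] [221. 385.]
[0.2515 0.517  0.2242] [ 0.2245  0.9745 -0.0001 -0.    ] 0.4
```

View pics/top0.png

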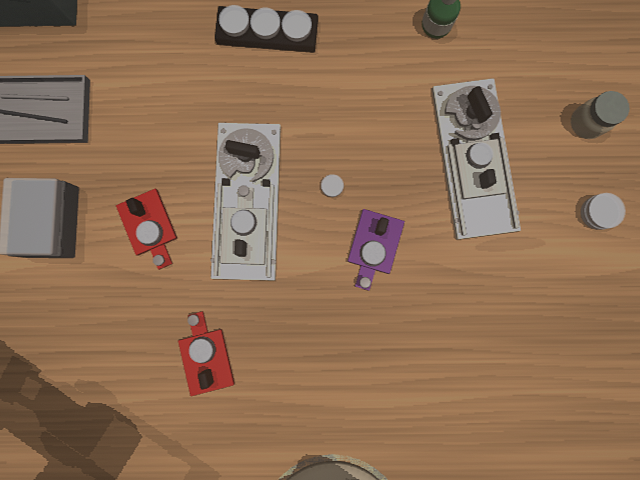

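View pics/scene0.png

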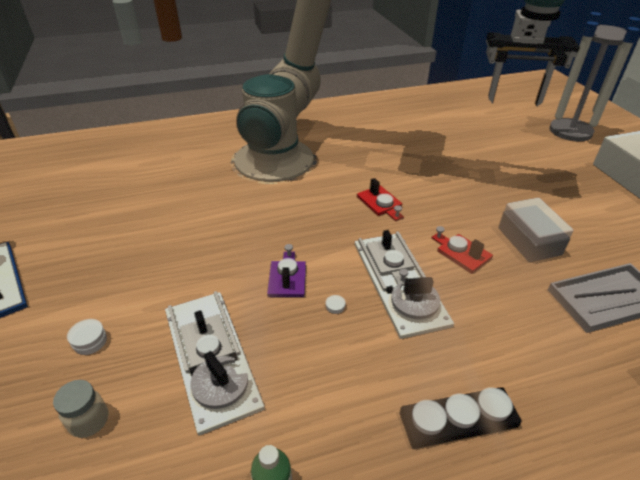

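The top view shows the unlocked dock: cam at (245,155), stud (243,190), dish (243,222), tab (240,247). The other dock is locked, at (470,110). Next I'll measure on an enlarged crop.

Run:
```python
from h import *
s=imaging.snapshot("top")
c=s["color"][115:290,195:300]; cv2.imwrite("pics/crop.png",cv2.resize(c[:, :],None,fx=3.4,fy=3.4,interpolation=cv2.INTER_CUBIC))
print(s["world_to_cam"].round(3),s["fx"])
for uv in ((219,124),(280,124),(212,279),(274,279)): print(ray(s,uv,0.012).round(4))
```

```text
[[-0.009 -1.    -0.008  0.028]
 [-0.995  0.01  -0.096  0.454]
 [ 0.096  0.007 -0.995  0.75 ]
 [ 0.     0.     0.     1.   ]] 482.08385111594094
[0.6496 0.1813 0.012 ]
[0.6484 0.0798 0.012 ]
[0.3927 0.1901 0.012 ]
[0.3918 0.09   0.012 ]
```

View pics/crop.png

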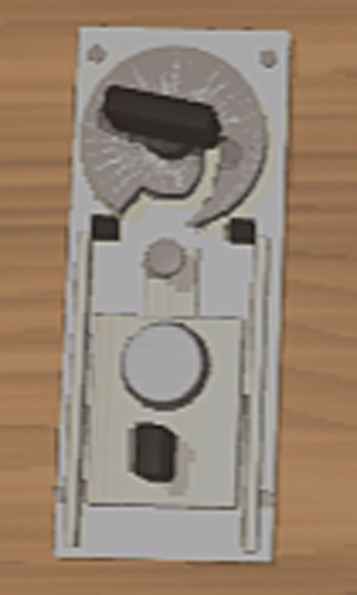

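The enlarged crop shows tab top at (148,450), dish (163,364), stud (165,257), disc centre about (174,137), bar top about (162,114), with crop = 3.4×(px−[195,115]).

Run:
```python
from h import *
s=imaging.snapshot("top")
print("cam",np.linalg.inv(s["world_to_cam"])[:3,3].round(3))
P={}
for n,uv,z in (("tab",(148,450),.062),("dish",(163,364),.037),("stud",(165,257),.041),("disc",(174,137),.04),("bar",(162,112),.078),("barL",(106,98),.078),("barR",(218,122),.078)):
    P[n]=ray(s,(uv[0]/3.4+195,uv[1]/3.4+115),z)
    print(n,P[n].round(4))
yaw=-0.037; a=np.array([np.cos(yaw),np.sin(yaw)])
n=np.array([-a[1],a[0]])
for k,v in P.items(): print(k,"along %.4f across %.4f"%(v[:2]@a,v[:2]@n))
from scipy.spatial.transform import Rotation as R
print(R.from_quat(telemetry.state()["tool_rot"]).as_matrix().round(4))
```

```text
cam [0.38  0.018 0.79 ]
tab [0.4394 0.1392 0.062 ]
dish [0.4814 0.1367 0.037 ]
stud [0.531  0.1354 0.041 ]
disc [0.5881 0.1316 0.04  ]
bar [0.589  0.1312 0.078 ]
barL [0.5957 0.1563 0.078 ]
barR [0.5842 0.1063 0.078 ]
tab along 0.4340 across 0.1554
dish along 0.4760 across 0.1544
stud along 0.5256 across 0.1549
disc along 0.5829 across 0.1533
bar along 0.5838 across 0.1529
barL along 0.5895 across 0.1782
barR along 0.5799 across 0.1278
[[-0.8992  0.4375  0.    ]
 [ 0.4375  0.8992 -0.    ]
 [-0.     -0.     -1.    ]]
```

jog_arm:
  moves:
    - [-0.048,-0.037,0.0,-0.06,100]
    - [-0.096,-0.074,0.02,-0.12,100]
    - [-0.144,-0.111,0.04,-0.18,100]
    - [-0.192,-0.148,0.06,-0.24,100]
    - [-0.24,-0.185,0.08,-0.3,100]
    - [-0.288,-0.222,0.1,-0.36,100]
    - [-0.334,-0.258,0.1,-0.416,100]
    - [-0.334,-0.258,0.1,-0.416,100]
    - [-0.334,-0.258,0.1,-0.416,100]
    - [-0.334,-0.258,0.1,-0.416,100]

```text
clock: 1.75
tcp_pos: [0.4384, 0.1402, 0.1244]
tool_rot: [0.018, 1.0, 0.0, -0.0]
force: [-0.5, 0.2, -0.1]
width: 0.094
gripper_force: 0.0
```

Run:
```python
from h import *
from scipy.spatial.transform import Rotation as R
s=imaging.snapshot("wrist"); cv2.imwrite("pics/w1.png",s["color"])
st=telemetry.state(); print(st["tcp_pos"].round(4) if hasattr(st["tcp_pos"],"round") else st["tcp_pos"]); print(R.from_quat(st["tool_rot"]).as_matrix().round(4))
for p in ((.4394,.1388,.062),(.531,.1354,.041),(.5881,.1316,.04),(.589,.1312,.078)): print(proj(s,p).round(1))
```

```text
[0.4384 0.1403 0.1245]
[[-9.994e-01  3.450e-02  2.000e-04]
 [ 3.450e-02  9.994e-01  4.000e-04]
 [-1.000e-04  4.000e-04 -1.000e+00]]
[313.7 260. ]
[313.9 370. ]
[311.7 434.4]
[310.5 477.7]
```

View pics/w1.png

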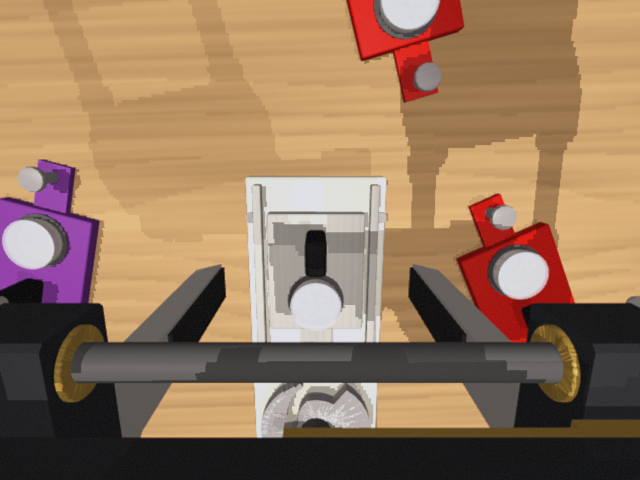

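jog_arm:
  moves:
    - [-0.001,-0.001,0.03,0,100]
    - [-0.001,-0.001,0.06,0,100]
    - [-0.001,-0.001,0.074,0,100]
    - [-0.001,-0.001,0.074,0,60]
    - [-0.001,-0.001,0.074,0,30]
    - [-0.001,-0.001,0.074,0,0]
    - [-0.001,-0.001,0.074,0,0]
    - [-0.001,-0.001,0.074,0,0]
    - [-0.001,-0.001,0.074,0,0]
    - [-0.001,-0.001,0.074,0,0]

```text
clock: 3.05
tcp_pos: [0.44, 0.1379, 0.0503]
tool_rot: [0.018, 1.0, 0.0, 0.0]
force: [-0.3, -0.0, -0.7]
width: 0.027
gripper_force: 0.0
```

jog_arm:
  moves:
    - [0,0,0,0,0]
    - [0,0,0,0,0]
    - [0,0,0,0,0]
    - [0,0,0,0,0]

```text
clock: 3.55
tcp_pos: [0.44, 0.1379, 0.0502]
tool_rot: [0.018, 1.0, 0.0, 0.0]
force: [1.2, 0.3, 0.4]
width: 0.0143
gripper_force: 30.0
```

jog_arm:
  moves:
    - [-0.005,0,0,0,0]
    - [-0.01,0,0,0,0]
    - [-0.015,0,0,0,0]
    - [-0.019,0,0,0,0]
    - [-0.022,0,0,0,0]
    - [-0.024,0,0,0,0]
    - [-0.024,0,0,0,0]
    - [-0.024,0,0,0,0]

```text
clock: 4.55
tcp_pos: [0.4642, 0.1371, 0.0503]
tool_rot: [0.018, 1.0, 0.0, 0.0]
force: [-0.0, -0.2, -0.4]
width: 0.0137
gripper_force: 30.0
```

jog_arm:
  moves:
    - [-0.001,0,0,0,0]
    - [-0.002,0,0,0,0]
    - [-0.002,0,0,0,0]
    - [-0.002,0,0,0,0]

```text
clock: 5.05
tcp_pos: [0.466, 0.137, 0.0502]
tool_rot: [0.018, 1.0, 0.0, 0.0]
force: [0.1, 0.7, -0.5]
width: 0.0137
gripper_force: 30.0
```

Run:
```python
from h import *
s=imaging.snapshot("top"); print(telemetry.state()["force"],telemetry.state()["tcp_pos"])
c=s["color"][115:290,195:300]; cv2.imwrite("pics/crop2.png",cv2.resize(c[:, :],None,fx=3.4,fy=3.4,interpolation=cv2.INTER_CUBIC))
```

```text
[-0.19388001  0.32181655 -0.34600874] [0.46602063 0.13697206 0.05024395]
```

View pics/crop2.png

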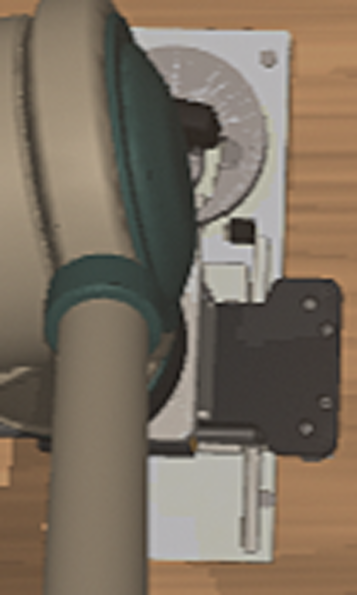

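The arm hides the stud here. There's no contact force yet, so I'll push on a little further until it seats.

jog_arm:
  moves:
    - [-0.001,0,0,0,0]
    - [-0.001,0,0,0,0]
    - [-0.002,0,0,0,0]
    - [-0.002,0,0,0,0]

```text
clock: 5.6
tcp_pos: [0.4679, 0.1369, 0.0503]
tool_rot: [0.018, 1.0, 0.0, -0.0]
force: [-1.4, -0.4, 0.3]
width: 0.0136
gripper_force: 30.0
```

jog_arm:
  moves:
    - [-0.001,0,0,0,0]
    - [-0.002,0,0,0,0]
    - [-0.002,0,0,0,0]

```text
clock: 5.98
tcp_pos: [0.4681, 0.1368, 0.0503]
tool_rot: [0.018, 1.0, -0.0, -0.002]
force: [-6.3, 0.9, 4.5]
width: 0.0137
gripper_force: 30.0
```

Contact: the stud is seated in the mouth. Next: ease off, release, and rise.

jog_arm:
  moves:
    - [0.002,0,0,0,0]
    - [0.002,0,0,0,40]
    - [0.002,0,0,0,60]
    - [0.002,0,0,0,60]
    - [0.002,0,-0.04,0,60]
    - [0.002,0,-0.08,0,60]
    - [0.002,0,-0.08,0,60]
    - [0.002,0,-0.08,0,60]

```text
clock: 6.98
tcp_pos: [0.4676, 0.1368, 0.1298]
tool_rot: [0.018, 1.0, -0.0, -0.0]
force: [-0.6, -0.6, -0.4]
width: 0.0562
gripper_force: 0.0
```

jog_arm:
  moves:
    - [-0.02,0,0,0.18,60]
    - [-0.04,0,0,0.36,60]
    - [-0.06,0,0,0.54,60]
    - [-0.08,0,0,0.72,60]
    - [-0.1,0,0,0.9,60]
    - [-0.123,0,0,1.08,60]
    - [-0.123,0,0,1.26,60]
    - [-0.123,0,0,1.44,60]
    - [-0.123,0,0,1.62,60]
    - [-0.123,0,0,1.76,60]
    - [-0.123,0,0,1.76,60]
    - [-0.123,0,0,1.76,60]

```text
clock: 8.48
tcp_pos: [0.5903, 0.1323, 0.1292]
tool_rot: [0.782, 0.624, -0.001, -0.001]
force: [-0.0, -0.1, -0.2]
width: 0.0565
gripper_force: 0.0
```

Run:
```python
from h import *
from scipy.spatial.transform import Rotation as R
s=imaging.snapshot("wrist"); cv2.imwrite("pics/w2.png",s["color"])
st=telemetry.state(); print(st["tcp_pos"],st["qpos"]); print(R.from_quat(st["tool_rot"]).as_matrix().round(4))
print(proj(s,(.5903,.1323,.078)).round(1), proj(s,(.5903,.1323,.04)).round(1))
```

```text
[0.59051066 0.13231932 0.12946828] [1.05467089e-01 3.85996896e-01 1.58356439e+00 5.84925333e-05
 1.17343411e+00 3.29874119e-01]
[[ 2.226e-01  9.749e-01 -1.400e-03]
 [ 9.749e-01 -2.226e-01 -1.000e-04]
 [-4.000e-04 -1.300e-03 -1.000e+00]]
[318.4 263. ] [318.2 246.4]
```

View pics/w2.png

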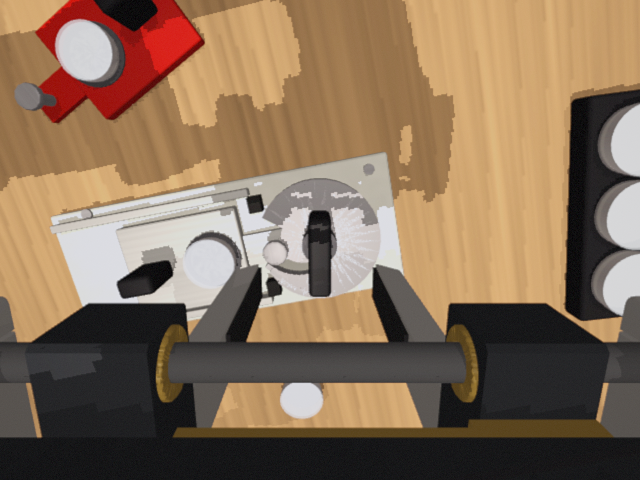

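The wrist view shows the stud in the mouth at (275,252), with the bar centred and aligned between the fingers at (319,255). I can lower and grip.

jog_arm:
  moves:
    - [0,0,0.02,0,60]
    - [0,0,0.04,0,60]
    - [0,0,0.061,0,60]
    - [0,0,0.061,0,60]
    - [0,0,0.061,0,0]
    - [0,0,0.061,0,0]
    - [0,0,0.061,0,0]
    - [0,0,0.061,0,0]
    - [0,0,0.061,0,0]
    - [0,0,0.061,0,0]
    - [0,0,0.061,0,0]

```text
clock: 9.9
tcp_pos: [0.5918, 0.1323, 0.0696]
tool_rot: [0.782, 0.623, 0.001, 0.001]
force: [2.0, -1.3, 1.3]
width: 0.0144
gripper_force: 30.0
```

jog_arm:
  moves:
    - [0,0,0,0.1,0]
    - [0,0,0,0.2,0]
    - [0,0,0,0.3,0]
    - [0,0,0,0.4,0]
    - [0,0,0,0.4,0]

```text
clock: 10.52
tcp_pos: [0.5913, 0.1325, 0.0696]
tool_rot: [0.89, 0.455, 0.0, 0.0]
force: [1.7, -0.1, 2.0]
width: 0.0137
gripper_force: 30.0
```

jog_arm:
  moves:
    - [0,0,0,0.1,0]
    - [0,0,0,0.2,0]
    - [0,0,0,0.3,0]
    - [0,0,0,0.4,0]
    - [0,0,0,0.5,0]
    - [0,0,0,0.6,0]
    - [0,0,0,0.7,0]
    - [0,0,0,0.8,0]
    - [0,0,0,0.8,0]
    - [0,0,0,0.8,0]

```text
clock: 11.78
tcp_pos: [0.5906, 0.1334, 0.0696]
tool_rot: [0.997, 0.073, -0.0, -0.001]
force: [-0.8, 4.9, 4.7]
width: 0.0135
gripper_force: 30.0
```

Run:
```python
from h import *
from scipy.spatial.transform import Rotation as R
st=telemetry.state(); M=R.from_quat(st["tool_rot"]).as_matrix(); print(np.arctan2(M[1,1],M[0,1]),st["force"],st["torque"],st["tcp_pos"])
```

```text
-1.424542194765581 [-0.82324671  4.87566997  4.68188259] [ 0.7071286   0.20190771 -0.00874721] [0.59064422 0.13337636 0.06959361]
```

jog_arm:
  moves:
    - [0,0,0,0,30]
    - [0,0,0,0,60]
    - [0,0,0,0,60]
    - [0,0,0,0,60]
    - [0,0,-0.03,0,60]
    - [0,0,-0.08,0,60]
    - [0,0,-0.14,0,60]
    - [0,0,-0.14,0,60]
    - [0,0,-0.14,0,60]

```text
clock: 12.9
tcp_pos: [0.5904, 0.1322, 0.2089]
tool_rot: [0.997, 0.072, -0.0, 0.0]
force: [-0.7, -0.5, -0.2]
width: 0.0565
gripper_force: 0.0
```

Run:
```python
from h import *
s=imaging.snapshot("wrist"); cv2.imwrite("pics/w3.png",s["color"]); print(telemetry.state()["width"])
a=np.array([np.cos(-.037),np.sin(-.037)]); c=np.array([.5905,.1327])
for d,z in ((0,.078),(.022,.041),(.071,.037),(.114,.062)): print(proj(s,np.append(c-d*a,z)).round(1))
```

```text
0.05651114843209782
[316.9 231.5]
[312.5 245.6]
[303.4 293.2]
[294.3 346.8]
```

View pics/w3.png

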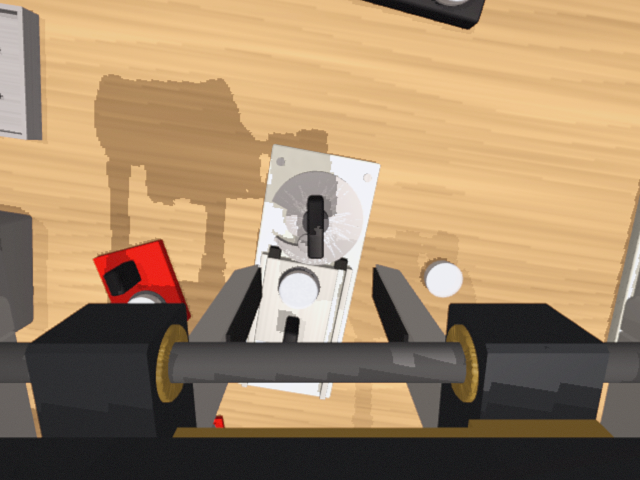

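The wrist view shows the plate against the black stops (274,254)/(342,265), the dish at (299,288) about where a tight carrier would put it, and the bar at about 1.39 rad. The gripper is clear.

```bash
python3 -c "
from bench import ctrl; print(ctrl.close_job())"
```

```text
the job is handed in; nothing more can be done
None
```

I pushed the carrier's stud into the cam mouth, turned the cam to about 1.39 rad so the plate sits tight on its stops, left the other dock alone, and handed the job in after about 13 s; no verdict was returned.

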